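# Tip the settled reagent bottles and sort them by weight

## Robot

A 6-joint arm with a two-finger parallel gripper is mounted at the origin on a cart in front of the work surface, level with it; the furniture and walls round the work are solid. World frame = base frame: x ahead of the robot, y to its left, z up, the work surface at z = 0. Lengths are in m, angles in rad, forces in N, time in s.
With the tool pointing down it reaches from about 0.325 to 0.925 m from the base axis. Payload 3.1 kg.
Tool frame: the origin (TCP) lies midway between the tips of the shut fingers; the grasp point (between the pads) lies tcp_to_grasp behind it (tcp_to_grasp is the distance from the TCP to the grasp point, in m); x points along the fingers, y is the direction in which the jaws open and shut, and the axes are right-handed (so a half turn about x gives the same grasp; the last joint's range is limited). The gripper opens to 85 mm and grips with 20 to 120 N. Pads are 22 mm wide; open, the fingers measure 114 mm over their backs; the gripper's body (76 mm by 85 mm) begins 54 mm behind the grasp point. The pads swing forward as they close: fully open they stand 13 mm farther back than shut.
Start: joints at [1.002, 0.217, 1.613, -0, 1.311, -0.112], TCP at [0.276, 0.561, 0.231] pointing down, gripper open.
Joint ranges: [-2.75, 2.75], [-0.78, 2.1], [0.31, 2.55], [-1.13, 4.27], [0.13, 2.63], [-2.58, 2.58]. Speed limits (rad/s): [2.79, 2.79, 3.14, 3.14, 3.14, 3.14].

## Interface

Orientations are given as a unit quaternion [w, x, y, z].
In Python, from rig import * gives the robot as it stands. The module is installed in compiled form; this text tells all that it offers.
- The arm moves only by the shell command python3 -m creep 'ROWS' [OPENING] [FORCE]. ROWS is text: rows parted by semicolons, each of 6 numbers parted by spaces: the shift along the tool's x, y, z in cm, then the turn, a rotation vector about the tool's x, y, z in degrees. In form: dx dy dz wx wy wz; .... A call has 1 to 20 rows; each row is the pose to reach, as a shift and turn from the pose commanded when the call began, along the tool's axes at that moment; what a row does not reach only later rows make up. A row lasts 1/8 s, in which the tool goes at most 62.5 mm and 10.7 degrees, less where a joint would pass 70% of its speed; a pose out of reach is approached as far as the arm can. A call with a gripper value outside its range is refused whole. OPENING is the opening, from 0 (shut) to 1 (fully open), set as the call begins (- or left out, the last holds). The fingers move at their own pace and stop on an object; FORCE is the grip in N (left out, the last holds). Time passes only in rows, so rows that repeat a pose let the fingers close. It gives the time, the measured TCP pose, the force and the opening at its end, in the units of the state.
- read_state(): the state, without advancing time (a new reading comes with each control period).
- grab_frame(name): name is "scene" or "top" or "wrist"; returns (picture, depth): 400x640x3 uint8, red, green, blue; 400x640 float32, m along the optical axis (not along the pixel's ray), 0 where there is no reading.
- calibration(name): a dict with "camera_matrix" (3x3 intrinsics, pixels), "dist_coeffs" ([k1, k2, p1, p2, k3] as OpenCV has them; the pictures are not rectified), "R" (3x3) and "t" (3): a world point X has camera coordinates R X + t. Camera axes: x right, y down, z forward; pixel columns grow to the right and rows downward; lengths in m; the calibration is good to about 2 mm. A picture is of the moment at which its call begins: read the wrist's pose just before it. calibration takes no time and is no camera call; for the wrist camera it gives the pose at the moment of the call.
- sign_off(): hands the job in, once; it reports no verdict.
Trained networks look in the newest picture that a camera, given by its name, has taken for a name from the list of things; names that differ only in an ending like _2 or _b are one class to them, and where a whole thing is asked for, a point or a joint stands for the part that bears it (a point fixed in the world has none). Each returns a list of dicts, best first, with "confidence" (0 to 1); they miss things now and then, are a little off and sometimes report something else, mostly with a low value. They report only what shows in the picture. A call takes as long as a camera call.
- cut_out(camera, label): "region" (400x640 bool, what is visible of it) and "box" ([centre column, centre row, width, height] in pixels, round what is visible of it).
- pinpoint(camera, label): "centre" ([row, column] in pixels: a listed point, or the origin of a listed thing).
The state is a dict: "t": time; "joints": joint angles; "joint_velocities": joint speeds; "joint_efforts": joint torques, N m; "eef_pos": TCP position; "ee_rot": TCP orientation; "ft_force": force on the tool from outside, world axes, zero at the start; "moment": the same for the moment, N m; "width": finger opening in m.
Only numpy, scipy, OpenCV 4.12 (cv2) and the standard library are available. Lean on these libraries where they do the work, as an engineer would, in place of code of your own. Each camera call takes 0.05 s, during which the arm holds its last target.

## Task

Two sealed white reagent bottles have settled: take first the plain one, then the one with the green band, lift it clear, tip it to 40 degrees for a full second (never past 50) and bring it upright again. Each bottle weighing over 300 g by the feel of the lift counts as full and is stood gently in the blue tray, a lighter one in the yellow refill tray; finish each bottle before you lift the other, and leave the other things on the bench alone.

Things in the scene. Friction and masses are not known exactly. Their poses are not given: they have to be found in the camera images.
- bottle_plain_mid (a point): loose sealed white reagent bottle with a blue screw cap, no band; body 58 mm across and straight to 127 mm up, cap 35 mm across on top, 150 mm tall in all; its weight with contents is hidden, anywhere from about 90 to 530 g, mass centre near mid-height; this point is its centre, 75 mm above its foot, z runs up its axis
- bottle_banded_mid (a point): loose sealed white reagent bottle with a blue screw cap, with a 14 mm wide green band near its foot; body 58 mm across and straight to 127 mm up, cap 35 mm across on top, 150 mm tall in all; its weight with contents is hidden, anywhere from about 90 to 530 g, mass centre near mid-height; this point is its centre, 75 mm above its foot, z runs up its axis
- bottle_plain: the plain bottle itself; origin at the centre of its underside, z up its axis
- bottle_banded: the green-banded bottle itself; origin at the centre of its underside, z up its axis
- tray_full_floor (a point): fixed open tray of blue plastic for full bottles, 100 x 220 mm outside (plus a 11 mm grip lip at each short end), 18 mm high, walls and floor 4 mm thick, room for two bottles side by side; this point is the middle of its inner floor, 4 mm above the bench; y runs along the 220 mm length, x across, z up
- tray_refill_floor (a point): fixed open tray of yellow plastic for bottles to refill, 100 x 220 mm outside (plus a 11 mm grip lip at each short end), 18 mm high, walls and floor 4 mm thick, room for two bottles side by side; this point is the middle of its inner floor, 4 mm above the bench; y runs along the 220 mm length, x across, z up
- tray_full: the blue tray itself; origin under its centre, at bench height
- tray_refill: the yellow tray itself; origin under its centre, at bench height
- timer: loose white bench timer with three buttons, 62 x 62 x 23 mm, to be left alone; origin at the centre of its underside
- white_case: loose flat white slide mailer, 24 x 66 x 15 mm, to be left alone; origin at the centre of its underside
- cassette_1: loose yellow tissue cassette with a wax block on it, 28 x 40 x 13 mm, to be left alone; origin at the centre of its underside

How it is judged:
By the outcome, as a careful person would: the job done as asked, in the order asked, and still so for the second after the job is handed in, with the robot touching nothing.
It also fails if it takes over 61 s, if anything falls off the work surface, if the arm or the gripper's body presses on something with over 40 N, if the wrist force passes 120 N, or if a joint passes its speed limit or range.

## Working session

There is one attempt and no reset: what is moved stays moved. The work goes in short steps, Python scripts to look and compute and a shell command to move; the robot and the scene stay as the last step left them, time stands still between calls to the robot, and variables do not carry over. Pictures are saved under pics/ and viewed, and the job is handed in when it is done.

```bash
mkdir -p pics; ls; cat > h.py <<'E'
from rig import *
import numpy as np, cv2
def save(name,fn):
    p,d=grab_frame(name); cv2.imwrite('pics/'+fn,cv2.cvtColor(p,cv2.COLOR_RGB2BGR)); return p,d
def ray(c,u,v):
    K=np.array(c['camera_matrix']);D=np.array(c['dist_coeffs'])
    x=cv2.undistortPoints(np.array([[[u,v]]],float),K,D)[0,0]
    R=np.array(c['R']);t=np.array(c['t'])
    return -R.T@t, R.T@np.array([x[0],x[1],1.])   # origin, dir (depth scaled)
def at_z(c,u,v,z):
    o,d=ray(c,u,v); return o+d*(z-o[2])/d[2]
def at_d(c,u,v,dep):
    o,d=ray(c,u,v); return o+d*dep
def tri(rs):
    A=0;b=0
    for o,d in rs:
        d=d/np.linalg.norm(d);P=np.eye(3)-np.outer(d,d);A=A+P;b=b+P@o
    X=np.linalg.solve(A,b)
    return X,[np.linalg.norm((np.eye(3)-np.outer(d,d)/(d@d))@(X-o)) for o,d in rs]
E
python3 - <<'E'
from h import *
np.set_printoptions(precision=4,suppress=True)
s=read_state();print(s)
names=['bottle_plain_mid','bottle_banded_mid','bottle_plain','bottle_banded','tray_full_floor','tray_refill_floor','timer','white_case','cassette_1']
R={}
for cam in ['scene','top']:
    p,d=save(cam,cam+'0.png'); c=calibration(cam); print(cam,-np.array(c['R']).T@c['t'])
    for n in names:
        r=pinpoint(cam,n)
        for q in r[:3]:
            v,u=q['centre']; print(cam,n,round(q['confidence'],2),np.round([u,v],1),'depth pt',at_d(c,u,v,d[int(v),int(u)]))
        if r: v,u=r[0]['centre'];R.setdefault(n,[]).append(ray(c,u,v))
for n in R:
    if len(R[n])==2: print(n,*tri(R[n]))
E
```

```text
pics
{'t': 0.0, 'joints': array([ 1.0018,  0.2178,  1.615 ,  0.    ,  1.3113, -0.1122]), 'joint_velocities': array([ 0.0016, -0.0011,  0.0009, -0.0006, -0.    , -0.001 ]), 'joint_efforts': array([ -0.0004, -39.6862, -30.3843,  -0.0004,   0.01  ,  -0.    ]), 'eef_pos': array([0.2752, 0.5602, 0.2299]), 'ee_rot': array([ 0.6885,  0.1593,  0.689 , -0.1609]), 'ft_force': array([-0.2486, -0.792 ,  0.9805]), 'moment': array([-0.0251,  0.0403, -0.0743]), 'width': 0.08533108011126472}
scene [0.0326 0.1999 0.9751]
scene bottle_plain_mid 0.75 [285.2 239.9] depth pt [0.4066 0.1274 0.1261]
scene bottle_plain_mid 0.36 [397.7 208.8] depth pt [ 0.4443 -0.1592  0.0054]
scene bottle_banded_mid 0.59 [225.3 278.3] depth pt [0.3716 0.2604 0.1221]
scene bottle_plain 0.59 [293.4 259.1] depth pt [0.3902 0.1188 0.0535]
scene bottle_banded 0.65 [232.3 291.3] depth pt [0.3628 0.2582 0.0647]
scene bottle_banded 0.55 [290.4 260.4] depth pt [0.39   0.1256 0.0526]
scene tray_full_floor 0.72 [398.3 211.2] depth pt [ 0.4391 -0.1588  0.0027]
scene tray_refill_floor 0.66 [389.4 145.6] depth pt [ 0.6205 -0.2185  0.0019
[... 1099 characters left out ...]
23918456296435), np.float64(0.0007023918456296807)]
bottle_plain [ 0.4262  0.1179 -0.0288] [np.float64(0.007429624668287152), np.float64(0.007429624668287025)]
bottle_banded [ 0.3889  0.266  -0.0025] [np.float64(0.003821056083699978), np.float64(0.003821056083699928)]
tray_full_floor [ 0.4505 -0.1682 -0.0238] [np.float64(0.000493626838145255), np.float64(0.0004936268381451146)]
tray_refill_floor [ 0.6428 -0.2287 -0.0305] [np.float64(0.004633094865169044), np.float64(0.004633094865169118)]
timer [0.6042 0.0487 0.0045] [np.float64(0.0012609290689297745), np.float64(0.001260929068929778)]
white_case [ 0.5141  0.0394 -0.0115] [np.float64(0.0007498902514666017), np.float64(0.0007498902514665527)]
```

View pics/scene0.png

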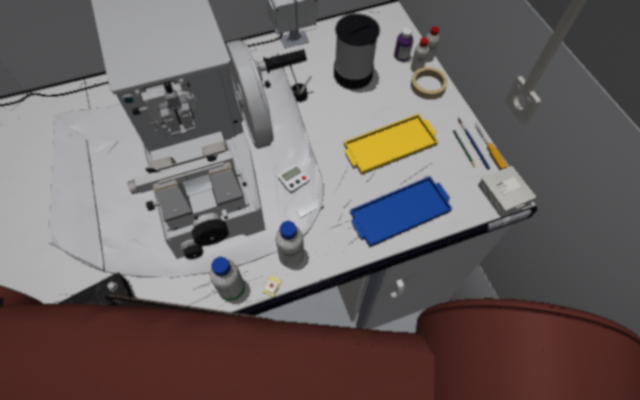

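View pics/top0.png

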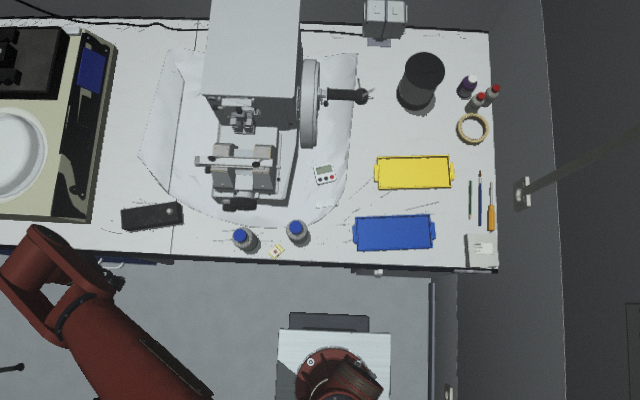

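```bash
cat > m.py <<'E'
from h import *
np.set_printoptions(precision=4,suppress=True)
def cloud(c,d):
    vv,uu=np.mgrid[0:400,0:640]
    K=np.array(c['camera_matrix']);D=np.array(c['dist_coeffs'])
    x=cv2.undistortPoints(np.stack([uu,vv],-1).reshape(-1,1,2).astype(float),K,D)[:,0]
    P=np.c_[x,np.ones(len(x))]*d.reshape(-1,1)
    X=(P-np.array(c['t']))@np.array(c['R'])
    return X.reshape(400,640,3)
E
python3 - <<'E'
from m import *
print(tcp_to_grasp)
for cam in ['scene','top']:
    p,d=grab_frame(cam);c=calibration(cam);X=cloud(c,d);ok=d>0
    hsv=cv2.cvtColor(p,cv2.COLOR_RGB2HSV)
    bx=X[...,2]
    blue=(abs(hsv[...,0].astype(int)-113)<15)&(hsv[...,1]>140)&(hsv[...,2]>60)
    yel=(abs(hsv[...,0].astype(int)-24)<8)&(hsv[...,1]>150)&(hsv[...,2]>100)
    for nm,m in [('blue',blue),('yel',yel)]:
        n,l,st,ce=cv2.connectedComponentsWithStats(m.astype(np.uint8))
        for i in range(1,n):
            if st[i,4]>25:
                Q=X[(l==i)&ok]
                if st[i,4]>800:
                    Pz=np.array([at_z(c,u,v,0.018)[:2] for v,u in np.argwhere(l==i)],np.float32)
                    print(cam,nm,st[i],'rect@z18',cv2.minAreaRect(Pz),'medz',np.median(Q[:,2]))
                else: 
                    o=at_z(c,*ce[i],0.15)
                    print(cam,nm,ce[i],st[i],'med',np.median(Q,0),'centroid at .15',o)
    for nm,(x,y) in {'plain':(.415,.115),'band':(.39,.26)}.items():
        m=ok&(np.hypot(X[...,0]-x,X[...,1]-y)<.05)
        print(cam,nm,'maxz',np.percentile(X[m][:,2],99.5))
        for lo,hi in [(.02,.05),(.05,.12),(.14,.16)]:
            q=X[m&(bx>lo)&(bx<hi)]
            if len(q)>5: print('  ',lo,hi,len(q),q.mean(0),q.min(0),q.max(0))
    vis=cv2.resize(p[190:310,180:340],None,fx=5,fy=5,interpolation=cv2.INTER_CUBIC)
    cv2.imwrite(f'pics/{cam}_z.png',vis[...,::-1])
E
```

```text
0.0187
scene blue [ 352  178   99   67 3618] rect@z18 ((0.4340825080871582, -0.16075767576694489), (0.0986875593662262, 0.23715534806251526), 4.982742786407471) medz 0.005117322903350678
scene blue [287.8042 229.1587] [281 222  15  15 189] med [0.4159 0.1173 0.15  ] centroid at .15 [0.4162 0.1174 0.15  ]
scene blue [219.9954 265.5596] [212 258  17  17 218] med [0.3887 0.2618 0.1497] centroid at .15 [0.3883 0.2614 0.15  ]
scene yel [ 345  115   92   58 2861] rect@z18 ((0.6190006136894226, -0.21958298981189728), (0.10063877701759338, 0.23815296590328217), 4.29257345199585) medz 0.005253556361692759
scene yel [496.6149 155.9655] [488 144  18  24 174] med [ 0.4894 -0.4485  0.0188] centroid at .15 [ 0.4267 -0.3599  0.15  ]
scene plain maxz 0.15257576625521324
   0.02 0.05 128 [0.3974 0.1216 0.0357] [0.3905 0.0921 0.0201] [0.4206 0.1458 0.0498]
   0.05 0.12 551 [0.403  0.1207 0.0957] [0.3903 0.088  0.0503] [0.4405 0.1458 0.12  ]
   0.14 0.16 240 [0.4185 0.1175 0.1495] [0.4028 0.1006 0.1403] [0.4375 0.1342 0.1557]
scene band maxz 0.15243385523239025
   0.02 0.05 149 [0.37   0.2577 0.0346] [
[... 1106 characters left out ...]
 yel [490.9328 217.521 ] [489 205   5  25 119] med [ 0.4936 -0.4467  0.0181] centroid at .15 [ 0.4692 -0.3967  0.15  ]
top plain maxz 0.1541810325198356
   0.02 0.05 21 [0.3978 0.1107 0.0366] [0.3917 0.0912 0.0228] [0.4123 0.1389 0.0478]
   0.05 0.12 227 [0.4114 0.1158 0.105 ] [0.3916 0.09   0.0503] [0.4463 0.1474 0.12  ]
   0.14 0.16 138 [0.42   0.1186 0.1497] [0.4037 0.102  0.1403] [0.437  0.1361 0.1556]
top band maxz 0.15355630601201742
   0.02 0.05 42 [0.3825 0.2463 0.0337] [0.3656 0.235  0.0204] [0.4345 0.2722 0.0498]
   0.05 0.12 228 [0.3857 0.2545 0.1023] [0.3653 0.2351 0.0503] [0.4183 0.2911 0.1197]
   0.14 0.16 136 [0.3928 0.2634 0.1493] [0.3774 0.2472 0.1404] [0.4094 0.2814 0.1553]
```

```bash
cat >> m.py <<'E'
from scipy.spatial.transform import Rotation as Ro
def Rt(s=None):
    s=s or read_state(); w,x,y,z=s['ee_rot']; return Ro.from_quat([x,y,z,w]).as_matrix()
def plan(tgt,yaw=None,tiltR=None,s=None):
    """tgt: desired TCP world; yaw: jaw axis (tool y) angle in world deg, tool x down. Prints row"""
    s=s or read_state();A=Rt(s);dp=A.T@(np.array(tgt)-s['eef_pos'])*100
    if yaw is not None:
        a=np.radians(yaw);y=np.array([np.cos(a),np.sin(a),0]);x=np.array([0,0,-1.]);B=np.c_[x,y,np.cross(x,y)]
    else: B=A
    if tiltR is not None: B=tiltR@B
    return np.r_[dp,np.degrees(Ro.from_matrix(A.T@B).as_rotvec())]
E
python3 - <<'E'
from m import *
print(Rt()); s=read_state();print(s['t'])
y=Rt()[:,1];print('jaw ang',np.degrees(np.arctan2(y[1],y[0])))
for n,(x,yy) in {'plain':(.420,.118)}.items():
    for yaw in (0,15,-165,-20,105,-75): print(n,yaw,plan((x,yy,.22),yaw), plan((x,yy,.108-.0187),yaw))
E
```

```text
[[-0.      0.4411  0.8975]
 [ 0.      0.8975 -0.4411]
 [-1.      0.     -0.    ]]
1.1
jaw ang 63.825518778993
plain 0 [  1.1291 -33.3866  32.4915  63.8255  -0.0022  -0.0002] [ 14.1991 -33.3869  32.4919  63.8255  -0.0022  -0.0002]
plain 15 [  1.1291 -33.3866  32.4915  48.8255  -0.0021  -0.0005] [ 14.1991 -33.3869  32.4919  48.8255  -0.0021  -0.0005]
plain -165 [   1.1291  -33.3866   32.4915 -131.1745    0.0006   -0.0026] [  14.1991  -33.3869   32.4919 -131.1745    0.0006   -0.0026]
plain -20 [  1.1291 -33.3866  32.4915  83.8255  -0.0023   0.0002] [ 14.1991 -33.3869  32.4919  83.8255  -0.0023   0.0002]
plain 105 [  1.1291 -33.3866  32.4915 -41.1745  -0.0011  -0.0018] [ 14.1991 -33.3869  32.4919 -41.1745  -0.0011  -0.0018]
plain -75 [  1.1291 -33.3866  32.4915 138.8255  -0.0023   0.0014] [ 14.1991 -33.3869  32.4919 138.8255  -0.0023   0.0014]
```

```bash
python3 -m creep '-3 -3 3 0 0 0; -3 -8 8 5 0 0; -3 -13 13 13 0 0; -3 -18 18 22 0 0; -3 -23 22.5 31 0 0; -3 -28 27 40 0 0; -3 -31.5 30.5 46 0 0; -3 -33.4 32.5 48.8 0 0; -3 -33.4 32.5 48.8 0 0; -3 -33.4 32.5 48.8 0 0' 1 60
python3 - <<'E'
from m import *
s=read_state();print(s['t'],s['eef_pos'],s['joints'],s['ft_force'],s['width'])
p,d=save('wrist','w1.png');c=calibration('wrist');X=cloud(c,d)
print(-np.array(c['R']).T@c['t'])
hsv=cv2.cvtColor(p,cv2.COLOR_RGB2HSV)
blue=(abs(hsv[...,0].astype(int)-113)<15)&(hsv[...,1]>140)&(hsv[...,2]>60)
n,l,st,ce=cv2.connectedComponentsWithStats(blue.astype(np.uint8))
for i in range(1,n):
    if st[i,4]>100:
        Q=X[(l==i)&(d>0)]; T=Q[(Q[:,2]>.145)]
        print(ce[i],st[i],np.median(Q,0), T.min(0),T.max(0),(T.min(0)+T.max(0))/2)
print(plan((.42,.118,.087),15))
E
```

```text
t: 2.35
eef_pos: [0.4199, 0.1181, 0.2614]
ee_rot: [0.561, 0.431, 0.561, -0.43]
ft_force: [0.7, 0.5, -0.3]
width: 0.0852
2.35 [0.4199 0.1181 0.2614] [ 0.1124 -0.2306  2.0014  0.0007  1.3708 -0.1496] [ 0.7142  0.4678 -0.2679] 0.08523031632151158
[0.4033 0.1841 0.4043]
[334.1848   2.5054] [317   0  35   8 184] [0.3966 0.2513 0.1499] [0.385  0.2487 0.1466] [0.4064 0.2566 0.1518] [0.3957 0.2527 0.1492]
[309.1817 197.3005] [296 179  31  42 732] [0.414  0.1206 0.1503] [0.4045 0.1046 0.1484] [0.4301 0.1358 0.1524] [0.4173 0.1202 0.1504]
[331.0064 187.8077] [324 180  17  15 156] [0.4272 0.1313 0.1502] [0.4225 0.1266 0.1478] [0.4351 0.1366 0.1518] [0.4288 0.1316 0.1498]
[281.8422 329.7224] [ 239  292   89   79 5039] [ 0.4294 -0.0951  0.005 ] [0.4014 0.1241 0.3347] [0.4174 0.1296 0.3388] [0.4094 0.1268 0.3368]
[17.4291  0.0127  0.0746  0.0823 -0.0369  0.0037]
```

View pics/w1.png

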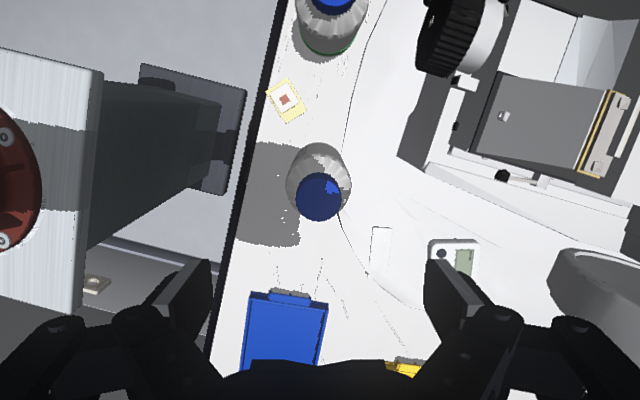

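```bash
python3 -m creep '3 0 0 0 0 0; 7 0 0.1 0 0 0; 10.5 0 0.1 0 0 0; 13 0 0.1 0 0 0; 15 0 0.1 0 0 0; 16.5 0 0.1 0 0 0; 17.4 0 0.1 0 0 0; 17.4 0 0.1 0 0 0; 17.4 0 0.1 0 0 0' 1 60
python3 - <<'E'
from m import *
s=read_state();print(s['t'],s['eef_pos'],s['ft_force'],s['joint_efforts'])
save('scene','s2.png')
E
```

```text
t: 3.52
eef_pos: [0.421, 0.1171, 0.088]
ee_rot: [0.562, 0.431, 0.561, -0.43]
ft_force: [-1.1, 0.1, -0.1]
width: 0.0856
3.525 [0.421  0.1171 0.088 ] [-1.0911  0.0676 -0.1146] [  0.076  -24.6449 -24.8831   0.0032   0.0155   0.0002]
```

View pics/s2.png

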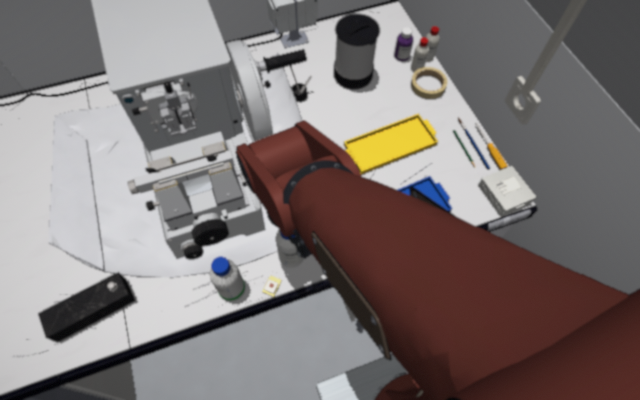

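```bash
python3 -m creep '0 0 0 0 0 0; 0 0 0 0 0 0; 0 0 0 0 0 0; 0 0 0 0 0 0; 0 0 0 0 0 0; 0 0 0 0 0 0' 0 70
python3 - <<'E'
from m import *
for i in range(4):
    s=read_state();print(s['t'],s['eef_pos'],s['ft_force'],s['moment'],s['joint_efforts'],s['width'])
    if i<3: p,d=save('wrist','w2.png')
E
```

```text
t: 4.32
eef_pos: [0.4214, 0.1169, 0.0882]
ee_rot: [0.562, 0.431, 0.561, -0.43]
ft_force: [0.2, 0.8, 5.8]
width: 0.0568
4.325 [0.4214 0.1169 0.0882] [0.2397 0.835  5.7542] [-0.1015  0.1148 -0.0254] [  0.1087 -22.6499 -22.6867   0.0378  -0.037   -0.0145] 0.05676902850031146
4.375 [0.4213 0.1169 0.0882] [ 0.1738 -0.707   4.7931] [-0.0647  0.1141 -0.0533] [  0.1076 -22.6504 -22.6866   0.0374  -0.0372  -0.0147] 0.056648193975829736
4.425 [0.4214 0.1169 0.0882] [ 0.3181 -0.0777  5.3423] [-0.026   0.1066 -0.0111] [  0.1075 -22.65   -22.686    0.0378  -0.0376  -0.0148] 0.05676195113335496
4.475 [0.4213 0.1169 0.0882] [ 0.7103 -0.3569  4.6432] [-0.0497  0.0714 -0.0144] [  0.1086 -22.6483 -22.6866   0.0379  -0.0376  -0.0148] 0.05703725016452871
```

View pics/w2.png

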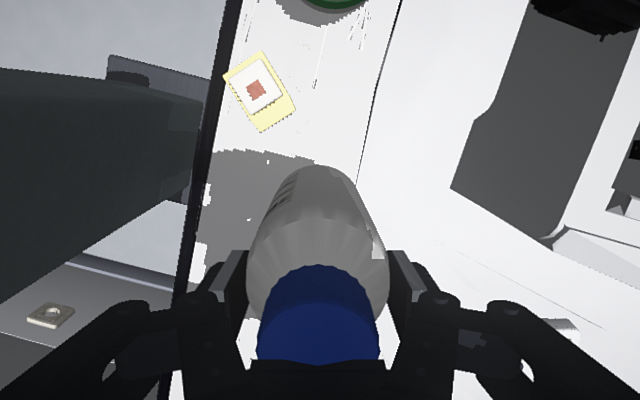

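```bash
python3 -m creep '-0.5 0 0 0 0 0; -1.5 0 0 0 0 0; -3.5 0 0 0 0 0; -6.5 0 0 0 0 0; -10 0 0 0 0 0; -13.5 0 0 0 0 0; -16 0 0 0 0 0; -17.5 0 0 0 0 0; -18 0 0 0 0 0; -18 0 0 0 0 0; -18 0 0 0 0 0; -18 0 0 0 0 0'
python3 - <<'E'
from m import *
F=[];M=[];E=[]
for i in range(6):
    s=read_state();F.append(s['ft_force']);M.append(s['moment']);E.append(s['joint_efforts'])
    p,d=save(['top','scene','wrist'][i%3],f'lift{i%3}.png')
print(s['t'],s['eef_pos'],s['width']);print(np.array(F));print(np.mean(F,0),np.std(F,0),'mass g',-np.mean(F,0)[2]/9.81*1000);print(np.mean(M,0),np.mean(E,0),s['joints'])
# bottle cap/foot from scene cloud
c=calibration('scene');p,d=grab_frame('scene');X=cloud(c,d)
E
```

```text
t: 5.98
eef_pos: [0.4197, 0.1168, 0.2662]
ee_rot: [0.561, 0.43, 0.562, -0.431]
ft_force: [-0.3, 0.1, -3.1]
width: 0.0568
6.225 [0.4202 0.1169 0.2671] 0.056824704895860355
[[-0.3466  0.1389 -3.0798]
 [ 0.1486  0.3363 -3.5149]
 [ 0.959  -0.5859 -3.5786]
 [-0.7028  0.1994 -3.8135]
 [-0.4146 -0.7243 -3.8641]
 [ 0.6611  0.8133 -3.9457]]
[ 0.0508  0.0296 -3.6327] [0.5985 0.5317 0.2906] mass g 370.3092379460917
[-0.0171 -0.023  -0.0249] [  0.0014 -22.6205 -32.9438   0.0071   0.0098  -0.    ] [ 0.1101 -0.2347  1.994  -0.      1.3826 -0.1522]
```

View pics/lift1.png

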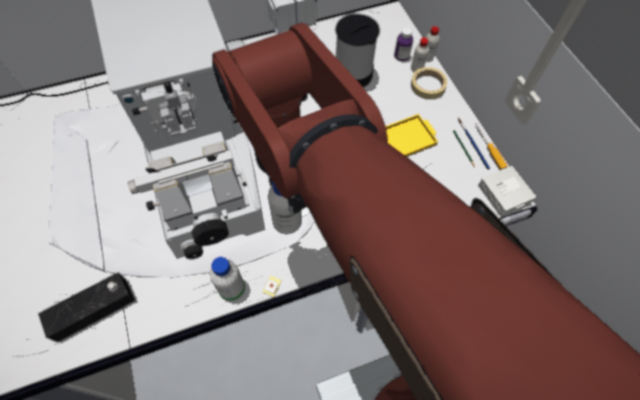

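View pics/lift2.png

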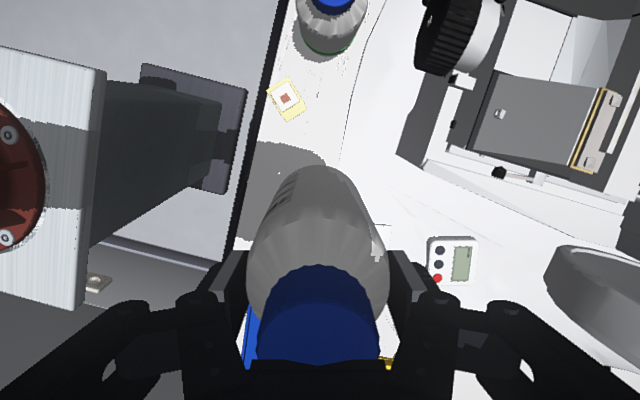

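```bash
python3 - <<'E'
from m import *
print(plan((.440,-.210,.30),-34)); print(plan((.430,-.05,.30),-8))
E
```

```text
[-3.2709 -6.5723 32.0801 49.0254 -0.0014 -0.0018]
[-3.2706 -3.3902 16.3679 23.0254 -0.001  -0.002 ]
```

```bash
python3 -m creep '-0.5 -0.3 1.2 1.5 0 0; -1.2 -0.8 4 6 0 0; -2 -1.6 8 12 0 0; -2.7 -2.6 12.5 19 0 0; -3.2 -3.5 17 26 0 0; -3.3 -4.4 21.5 33 0 0; -3.3 -5.3 25.5 39.5 0 0; -3.3 -6 29 45 0 0; -3.3 -6.4 31 48 0 0; -3.3 -6.6 32 49 0 0; -3.3 -6.6 32 49 0 0; -3.3 -6.6 32 49 0 0;-3.3 -6.6 32 49 0 0'
python3 - <<'E'
from m import *
F=[]
for i in range(8):
    s=read_state();F.append(s['ft_force'])
    p,d=save(['top','scene','wrist'][i%3],f'car{i%3}.png')
print(s['t'],s['eef_pos'],s['width'],s['joints']);print(np.array(F)[:,2]);print(np.mean(F,0),'mass g',-np.mean(F,0)[2]/9.81*1000)
E
```

```text
t: 7.95
eef_pos: [0.4396, -0.2083, 0.3003]
ee_rot: [0.333, 0.624, 0.333, -0.624]
ft_force: [-0.3, -0.3, -2.4]
width: 0.0566
8.3 [ 0.4395 -0.2092  0.3003] 0.05671686117484101 [-0.5885 -0.1361  1.8492  0.      1.4285  0.0042]
[-2.4452 -4.1494 -3.6434 -2.932  -3.726  -4.3438 -4.3832 -4.4091]
[-0.0315  0.0834 -3.754 ] mass g 382.67300239621284
```

View pics/car1.png

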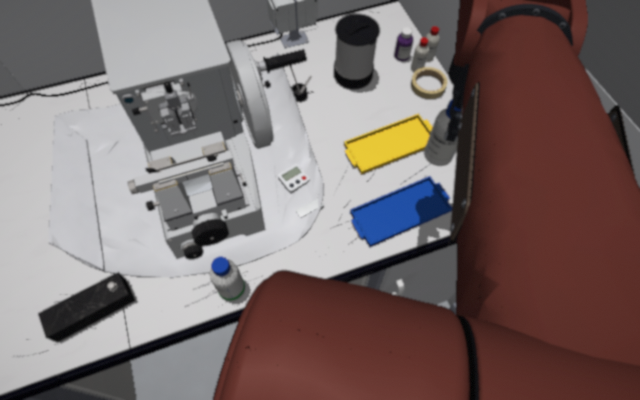

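```bash
python3 -m creep '0 0 0 0 0 -2; 0 0 0 0 0 -6; 0 0 0 0 0 -12; 0 0 0 0 0 -19; 0 0 0 0 0 -26; 0 0 0 0 0 -33; 0 0 0 0 0 -38; 0 0 0 0 0 -41; 0 0 0 0 0 -43; 0 0 0 0 0 -43; 0 0 0 0 0 -43'
python3 - <<'E'
from m import *
F=[]
for i in range(2):
    s=read_state();F.append(s['ft_force']);p,d=save(['scene','top'][i],f'tilt{i}.png')
print(s['t'],s['eef_pos'],s['joints'],F)
print('tilt',np.degrees(np.arccos(-Rt()[2,0])),Rt()[:,0])
E
```

```text
t: 9.72
eef_pos: [0.4397, -0.2094, 0.3006]
ee_rot: [-0.081, -0.459, -0.537, 0.702]
ft_force: [0.4, -0.4, -3.4]
width: 0.0569
9.775 [ 0.4396 -0.2094  0.3008] [-0.59    0.3667  1.4491  0.0023  2.0746  0.0033] [array([ 0.3942, -0.3981, -3.3602]), array([ 0.0435, -0.3152, -3.1533])]
tilt 42.90351743242365 [-0.5646  0.3803 -0.7325]
```

View pics/tilt0.png

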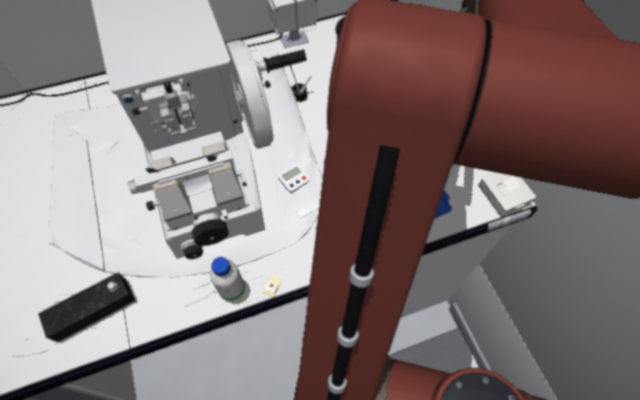

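View pics/tilt1.png

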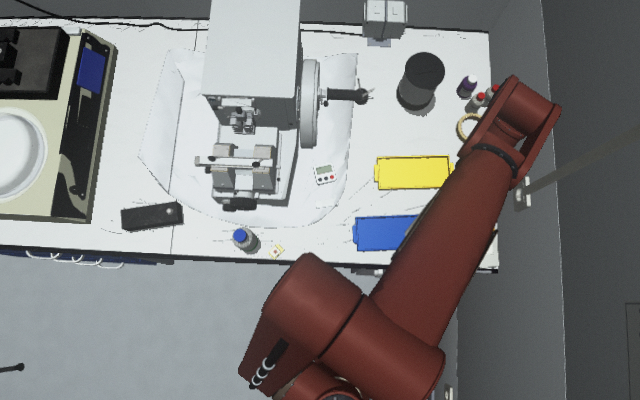

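```bash
python3 -m creep '0 0 0 0 0 0; 0 0 0 0 0 0; 0 0 0 0 0 0; 0 0 0 0 0 0; 0 0 0 0 0 0; 0 0 0 0 0 0; 0 0 0 0 0 0; 0 0 0 0 0 0'
python3 - <<'E'
from m import *
s=read_state();p,d=save('wrist','tiltw.png')
print(s['t'],'tilt',np.degrees(np.arccos(-Rt()[2,0])),s['width'],s['ft_force'])
E
```

```text
t: 10.82
eef_pos: [0.4395, -0.2093, 0.3003]
ee_rot: [-0.08, -0.459, -0.538, 0.703]
ft_force: [-0.3, -0.1, -3.3]
width: 0.0566
10.825 tilt 43.00010456525045 0.05658961412565756 [-0.3467 -0.1245 -3.2951]
```

View pics/tiltw.png

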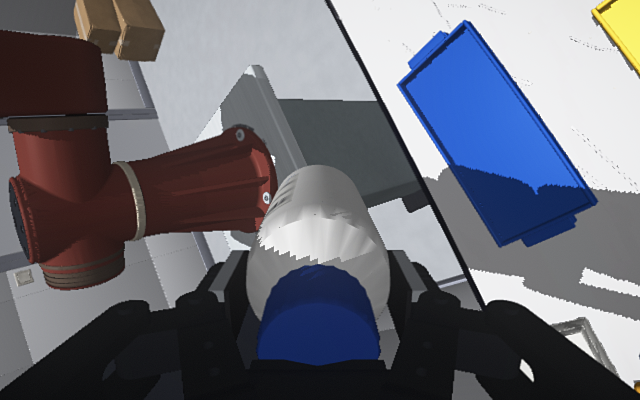

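```bash
python3 -m creep '0 0 0 0 0 0; 0 0 0 0 0 0; 0 0 0 0 0 2; 0 0 0 0 0 6; 0 0 0 0 0 12; 0 0 0 0 0 19; 0 0 0 0 0 26; 0 0 0 0 0 33; 0 0 0 0 0 38; 0 0 0 0 0 41; 0 0 0 0 0 43; 0 0 0 0 0 43; 0 0 0 0 0 43; 0 0 0 0 0 43; 0 0 0 0 0 43; 0 0 0 0 0 43'
python3 - <<'E'
from m import *
F=[]
for i in range(14):
    s=read_state();F.append(s['ft_force'])
    if i<2: p,d=save(['wrist','scene'][i],f'up{i}.png')
    else: grab_frame('top')
F=np.array(F);print(F[:,2]);print(F.mean(0),-F[:,2].mean()/9.81)
print(s['t'],s['eef_pos'],'tilt',np.degrees(np.arccos(-Rt()[2,0])))
c=calibration('wrist')
p=cv2.imread('pics/up0.png')
print(plan((.440,-.210,.13),-34),plan((.440,-.210,.0915),-34))
E
```

```text
t: 12.88
eef_pos: [0.4396, -0.2094, 0.3001]
ee_rot: [-0.332, -0.624, -0.332, 0.624]
ft_force: [0.5, -0.0, -4.3]
width: 0.0565
[-4.2922 -4.1106 -2.5003 -3.0761 -3.4659 -3.1439 -3.0506 -3.6624 -2.4009
 -4.4394 -3.2027 -3.1562 -3.9841 -3.3565]
[ 0.0011  0.0546 -3.4173] 0.34834669842259014
13.525 [ 0.4395 -0.2093  0.3003] tilt 0.00440493357596965
[17.034   0.0782  0.029   0.0275  0.0007 -0.0043] [20.884   0.0779  0.0289  0.0275  0.0007 -0.0043]
```

View pics/up0.png

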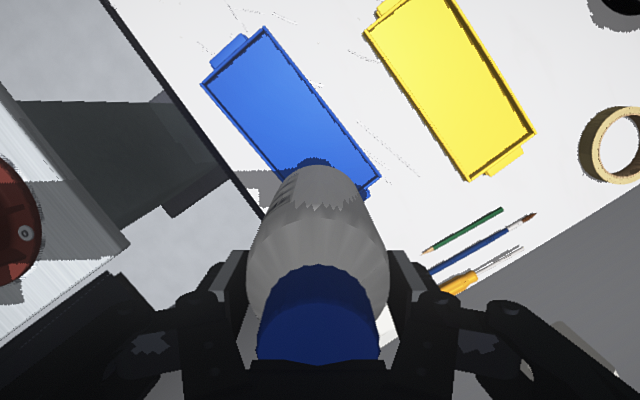

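```bash
python3 -m creep '1 0 0 0 0 0; 3.5 0 0 0 0 0; 7 0 0 0 0 0; 11 0 0 0 0 0; 14.5 0 0 0 0 0; 17 0 0 0 0 0; 18.7 0 0 0 0 0; 19.6 0 0 0 0 0; 20 0 0 0 0 0; 20.2 0 0 0 0 0; 20.2 0 0 0 0 0'
python3 - <<'E'
from m import *
s=read_state();p,d=save('wrist','pl0.png');print(s['t'],s['eef_pos'],s['ft_force'])
E
```

```text
t: 14.95
eef_pos: [0.4401, -0.2097, 0.099]
ee_rot: [0.333, 0.625, 0.332, -0.624]
ft_force: [0.0, 0.0, -3.6]
width: 0.0566
14.95 [ 0.4401 -0.2097  0.099 ] [ 0.0132  0.0217 -3.6446]
```

View pics/pl0.png

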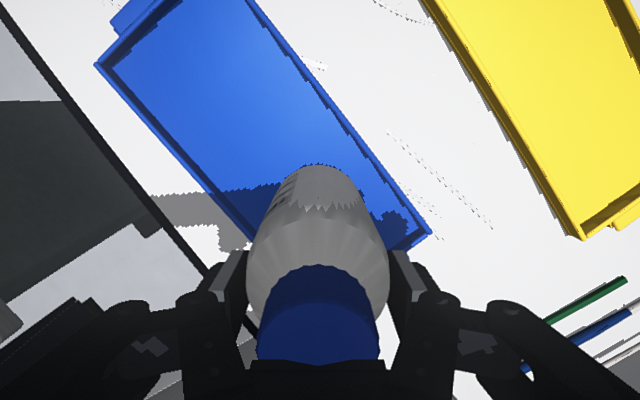

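```bash
python3 -m creep '0.1 0 0 0 0 0; 0.2 0 0 0 0 0; 0.3 0 0 0 0 0; 0.4 0 0 0 0 0; 0.5 0 0 0 0 0; 0.55 0 0 0 0 0; 0.6 0 0 0 0 0; 0.65 0 0 0 0 0; 0.65 0 0 0 0 0'
```

```text
t: 16.12
eef_pos: [0.4396, -0.2093, 0.0923]
ee_rot: [-0.332, -0.624, -0.332, 0.624]
ft_force: [-1.8, 1.2, 1.4]
width: 0.0566
```

```bash
python3 -m creep '0 0 0 0 0 0; 0 0 0 0 0 0; 0 0 0 0 0 0; 0 0 0 0 0 0' 1
python3 - <<'E'
from m import *
s=read_state();save('wrist','rel0.png');print(s['t'],s['eef_pos'],s['ft_force'],s['width'])
E
```

```text
t: 16.62
eef_pos: [0.4397, -0.2094, 0.0919]
ee_rot: [0.332, 0.624, 0.332, -0.624]
ft_force: [-0.0, 0.6, -0.0]
width: 0.0855
16.625 [ 0.4397 -0.2094  0.0919] [-0.0415  0.573  -0.0223] 0.08549648042299733
```

View pics/rel0.png

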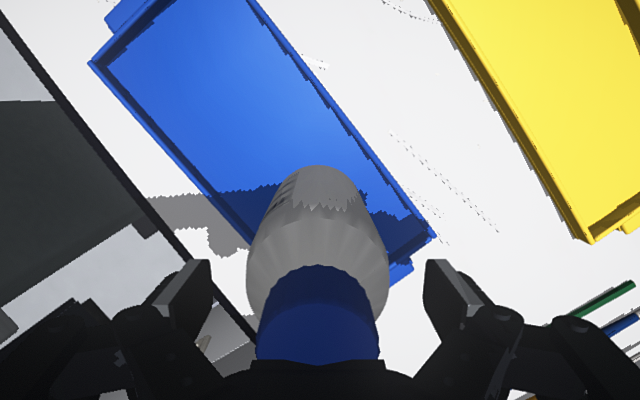

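```bash
python3 -m creep '-0.5 0 0 0 0 0; -2 0 0 0 0 0; -5 0 0 0 0 0; -9 0 0 0 0 0; -13 0 0 0 0 0; -16 0 0 0 0 0; -18 0 0 0 0 0; -18 0 0 0 0 0'
python3 - <<'E'
from m import *
s=read_state();print(s['t'],s['eef_pos'],s['ft_force'])
p,d=save('scene','s3.png');X=cloud(calibration('scene'),d)
Q=X[d>0]; r=np.hypot(Q[:,0]-.392,Q[:,1]-.263);m=(r>.04)&(r<.13)&(Q[:,2]>.03)&(Q[:,2]<.5)
print(m.sum()); 
for i in np.argsort(r[m])[:200:10]: print(Q[m][i],r[m][i])
p,d=save('wrist','w4.png')
print(plan((.392,.263,.27),25))
E
```

```text
t: 17.68
eef_pos: [0.4408, -0.2102, 0.2752]
ee_rot: [0.334, 0.625, 0.33, -0.623]
ft_force: [0.6, 0.7, -0.5]
width: 0.0854
17.675 [ 0.4408 -0.2102  0.2752] [ 0.6006  0.7057 -0.524 ]
2391
[0.468  0.2638 0.1166] 0.07602967656238761
[0.4698 0.265  0.1188] 0.07782568288463554
[0.4699 0.2557 0.145 ] 0.07821132064883737
[0.4701 0.2722 0.1428] 0.07859518274127025
[0.4701 0.2528 0.0834] 0.07878266416354185
[0.4709 0.266  0.1024] 0.07891125039221437
[0.4709 0.2582 0.1307] 0.07904414419939104
[0.4705 0.2731 0.1379] 0.07916847942519621
[0.4707 0.2539 0.0882] 0.0792578904426835
[0.4712 0.2572 0.1148] 0.07939191528655808
[0.4706 0.2512 0.0915] 0.07947875854383911
[0.4716 0.2614 0.0923] 0.07956950668421665
[0.471  0.2732 0.1177] 0.07963302397012295
[0.4716 0.2669 0.0861] 0.07974321282930588
[0.4719 0.2652 0.0944] 0.07994625249904413
[0.471  0.2759 0.1048] 0.08004479805744451
[0.4712 0.276  0.0839] 0.0802359995160893
[0.4709 0.248  0.1084] 0.08035849718794878
[0.4713 0.2497 0.1423] 0.08044582334996128
[0.4721 0.2716 0.124 ] 0.08051406020424598
[  0.1762 -30.3068 -36.5149 -58.9681   0.008   -0.0118]
```

View pics/w4.png

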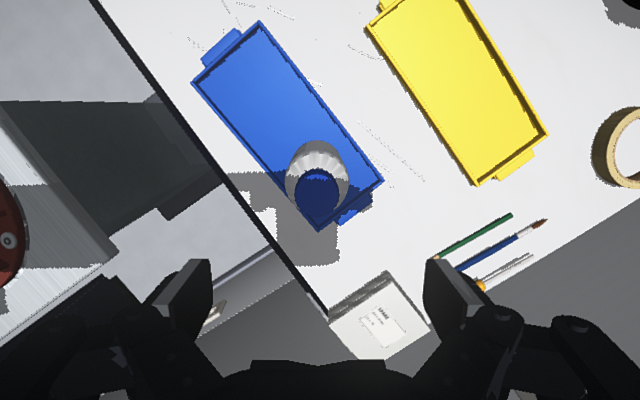

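View pics/s3.png

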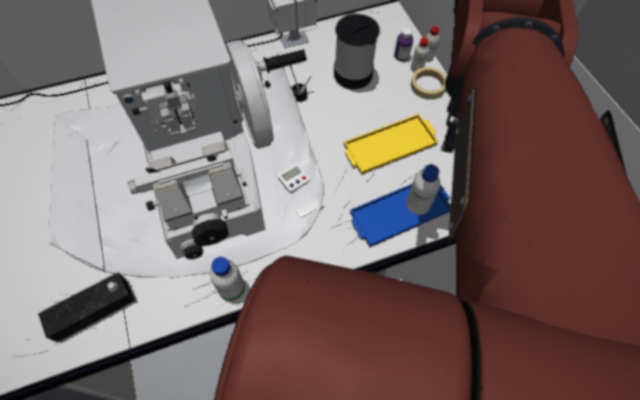

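```bash
python3 -m creep '0 -1 -1 -4 0 0; 0 -3.5 -4 -12 0 0; 0 -6.5 -8 -21 0 0; 0 -9.5 -12 -30 0 0; 0 -12.5 -15.5 -39 0 0; 0 -15.5 -19 -48 0 0; 0 -18.5 -22.5 -58 0 0; 0 -21.5 -26 -68 0 0; 0 -24.5 -29.5 -78 0 0; 0 -27 -33 -88 0 0; 0.2 -29 -35.2 -98 0 0; 0.2 -30 -36.2 -107 0 0; 0.2 -30.3 -36.5 -114 0 0; 0.2 -30.3 -36.5 -114 0 0; 0.2 -30.3 -36.5 -114 0 0; 0.2 -30.3 -36.5 -114 0 0' 1
python3 - <<'E'
from m import *
s=read_state();print(s['t'],s['eef_pos'],s['joints'],s['ft_force'],s['width'])
p,d=save('wrist','w5.png');c=calibration('wrist');X=cloud(c,d)
hsv=cv2.cvtColor(p,cv2.COLOR_RGB2HSV)
blue=(abs(hsv[...,0].astype(int)-113)<15)&(hsv[...,1]>140)&(hsv[...,2]>60)&(d>0)&(abs(X[...,2]-.15)<.006)&(np.hypot(X[...,0]-.392,X[...,1]-.263)<.05)
T=X[blue];print(len(T),T.min(0),T.max(0),(T.min(0)+T.max(0))/2,np.median(T,0))
print(cv2.minEnclosingCircle(T[:,:2].astype(np.float32)))
print(plan((.392,.263,.087),80))
E
```

```text
t: 19.77
eef_pos: [0.3921, 0.2623, 0.2695]
ee_rot: [0.704, 0.062, 0.705, -0.062]
ft_force: [0.1, -0.4, 0.1]
width: 0.0853
19.775 [0.3921 0.2623 0.2695] [ 0.4407 -0.1503  1.9189 -0.0001  1.3736 -0.9545] [ 0.1452 -0.4098  0.0738] 0.0853491398517203
1015 [0.3765 0.2493 0.1483] [0.409  0.281  0.1524] [0.3927 0.2651 0.1504] [0.3892 0.2663 0.1504]
((0.3926554322242737, 0.2652469873428345), 0.016409428790211678)
[18.2639  0.0654 -0.0304 -0.0545 -0.0109  0.0121]
```

View pics/w5.png

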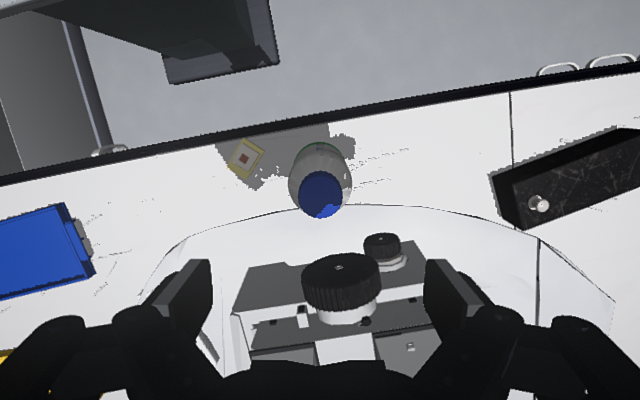

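```bash
python3 -m creep '1.5 0.1 0 0 0 0; 5 0.1 0 0 0 0; 9 0.1 0 0 0 0; 12.5 0.1 0 0 0 0; 15 0.1 0 0 0 0; 17 0.1 0 0 0 0; 18 0.1 0 0 0 0; 18.2 0.1 0 0 0 0; 18.2 0.1 0 0 0 0; 18.2 0.1 0 0 0 0' 1
python3 - <<'E'
from m import *
s=read_state();save('wrist','w6.png');print(s['t'],s['eef_pos'],s['ft_force'],s['width'])
E
```

```text
t: 21.08
eef_pos: [0.3931, 0.2641, 0.0888]
ee_rot: [0.705, 0.062, 0.704, -0.061]
ft_force: [-0.8, 0.1, -0.6]
width: 0.0856
21.075 [0.3931 0.2641 0.0888] [-0.8211  0.0992 -0.6333] 0.08557919213565161
```

View pics/w6.png

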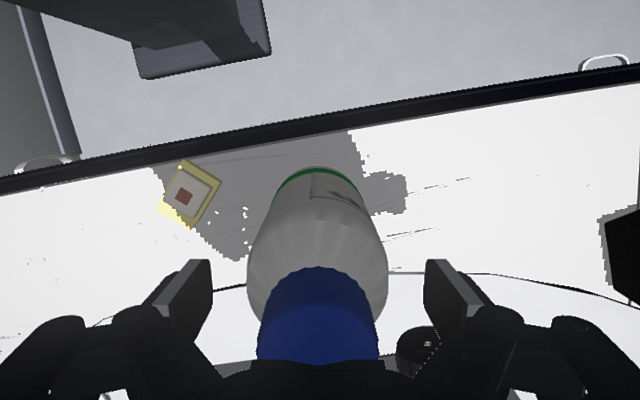

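Centred on the banded bottle, clear of the cassette at (190,195). Grip, then lift.

```bash
python3 -m creep '0 0 0 0 0 0; 0 0 0 0 0 0; 0 0 0 0 0 0; 0 0 0 0 0 0; 0 0 0 0 0 0; 0 0 0 0 0 0' 0 70
python3 -m creep '-0.5 0 0 0 0 0; -1.5 0 0 0 0 0; -3.5 0 0 0 0 0; -6.5 0 0 0 0 0; -10 0 0 0 0 0; -13.5 0 0 0 0 0; -16 0 0 0 0 0; -17.5 0 0 0 0 0; -18 0 0 0 0 0; -18 0 0 0 0 0; -18 0 0 0 0 0; -18 0 0 0 0 0; -18 0 0 0 0 0; -18 0 0 0 0 0'
python3 - <<'E'
from m import *
F=[]
for i in range(16):
    s=read_state();F.append(s['ft_force']);save('wrist','w7.png') if i==0 else grab_frame('top')
F=np.array(F);print(F[:,2]);print(F.mean(0),-F[:,2].mean()/9.81,s['joint_efforts'])
print(s['t'],s['eef_pos'],s['width'])
for t,y in [((.5,-.09,.30),-17),((.432,-.11,.30),-22),((.625,-.268,.30),-30),((.616,-.168,.3),-22)]: print(t,plan(t,y))
E
```

```text
t: 21.88
eef_pos: [0.3932, 0.2641, 0.0886]
ee_rot: [0.705, 0.062, 0.704, -0.061]
ft_force: [0.5, -0.3, 6.3]
width: 0.0566
t: 23.62
eef_pos: [0.3923, 0.2637, 0.2676]
ee_rot: [0.704, 0.061, 0.705, -0.062]
ft_force: [-0.5, -0.2, -2.6]
width: 0.0566
[-2.6454 -3.5102 -2.5775 -3.0275 -2.9467 -2.6825 -1.9859 -2.5432 -2.8918
 -3.5995 -3.2915 -3.1589 -3.1931 -2.1323 -2.6026 -2.9697]
[-0.0218 -0.0547 -2.8599] 0.2915278128891829 [  0.0013 -26.1314 -32.6303   0.0012   0.0022  -0.    ]
24.375 [0.3924 0.2637 0.2678] 0.05632898734783549
(0.5, -0.09, 0.3) [ -3.2213 -32.9713  16.7279  97.027   -0.0012   0.0017]
(0.432, -0.11, 0.3) [ -3.2211 -36.1187  10.377  102.027   -0.0011   0.0018]
(0.625, -0.268, 0.3) [ -3.2218 -48.3375  32.1217 110.027   -0.001    0.0019]
(0.616, -0.168, 0.3) [ -3.2217 -38.6445  29.5034 102.027   -0.0011   0.0018]
```

View pics/w7.png

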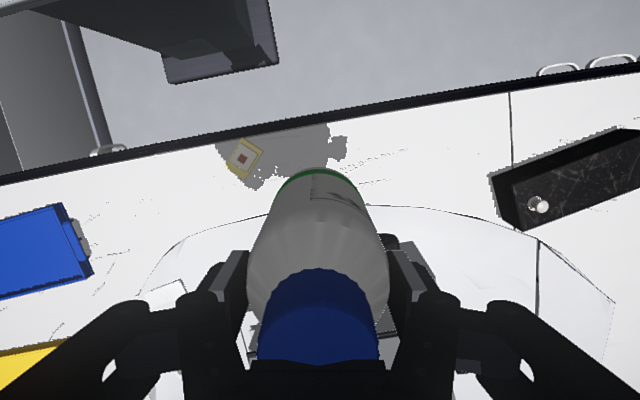

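```bash
cat > mass.py <<'E'
from m import *
from scipy.optimize import least_squares
S=[(.2178,1.615,.2752,.5602,.2299),(-.2306,2.0014,.4199,.1181,.2614),(-.2347,1.994,.4202,.1169,.2671),(-.1361,1.8492,.4395,-.2092,.3003),(-.1503,1.9189,.3921,.2623,.2695)]
J=[1.0018,.1124,.1101,-.5885,.4407]
s=read_state();S.append((*s['joints'][1:3],*s['eef_pos']));J.append(s['joints'][0])
S=np.array(S);J=np.array(J)
def fk(p,q2,q3):
    z0,r0,L1,L2,al=p[:5];return r0+L1*np.sin(q2)+L2*np.sin(q2+q3+al), z0+L1*np.cos(q2)+L2*np.cos(q2+q3+al)
rr=S[:,2]*np.cos(J)+S[:,3]*np.sin(J); dd=-S[:,2]*np.sin(J)+S[:,3]*np.cos(J)
print('lateral',dd,'r',rr)
f=lambda p:np.r_[fk(p,S[:,0],S[:,1])[0]-rr,fk(p,S[:,0],S[:,1])[1]-S[:,4]]
o=least_squares(f,[.1,.1,.45,.45,0],xtol=1e-14,ftol=1e-14);print(o.x,np.abs(o.fun).max())
p=o.x;d=dd.mean()
# joints at unloaded t=3.525
x,y,z=.421,.1171,.088;r=np.sqrt(x*x+y*y-d*d)
q=least_squares(lambda q:np.array(fk(p,*q))-[r,z],[-.1,2.2]).x;print('q',q)
# unloaded model tau3=A sin(phi)+B cos(phi)
ph=np.array([.2178+1.615,q.sum()]);A=np.linalg.solve(np.c_[np.sin(ph),np.cos(ph)],[-30.3843,-24.8831]);print('A',A, 'phase',np.arctan2(A[1],A[0]),'al',p[4])
print('pure',-30.3843/np.sin(ph[0]+p[4]),-24.8831/np.sin(ph[1]+p[4]))
for nm,q2,q3,t2,t3 in [('plain',-.2347,1.994,-22.6205,-32.9438),('band',*s['joints'][1:3],*s['joint_efforts'][1:3])]:
    P=q2+q3;u=A@[np.sin(P),np.cos(P)];l=p[3]*np.sin(P+p[4]);print(nm,t3,u,l,'m',-(t3-u)/l/9.81, (t3,t2))
print(s['joints'],s['joint_efforts'])
E
python3 mass.py
```

```text
lateral [0.07   0.0703 0.07   0.07   0.07   0.07  ] r [0.6202 0.4305 0.4305 0.4817 0.4665 0.4675]
[-0.0062 -0.0003  0.4533  0.5619  0.1142] 0.00013646007405171412
q [-0.0012  2.151 ]
A [-32.66    -4.4829] phase -3.0051850434099325 al 0.1142155430842873
pure -32.66916981261584 -32.35038732175121
plain -32.9438 -31.241440880798613 0.5363227235732448 m 0.3235608562653876 (-32.9438, -22.6205)
band -32.6292622089386 -31.10358279722484 0.5341252297870774 m 0.291173056688967 (np.float64(-32.6292622089386), np.float64(-26.133468747138977))
[ 0.4431 -0.1471  1.9193  0.      1.3695 -0.9536] [ -0.0002 -26.1335 -32.6293   0.0012   0.0025   0.    ]
```

```bash
python3 - <<'E'
from m import *
print(plan((.481,-.0755,.30),-17))
E
```

```text
[ -3.2213 -31.8722  14.6055  97.027   -0.0012   0.0017]
```

```bash
python3 -m creep '-0.8 -1 0.2 3 0 0; -1.6 -3 0.8 9 0 0; -2.4 -6 1.8 17 0 0; -3 -9.5 3.2 26 0 0; -3.2 -13 4.8 36 0 0; -3.2 -16.5 6.5 46 0 0; -3.2 -20 8.2 56 0 0; -3.2 -23.5 10 66 0 0; -3.2 -26.5 11.6 76 0 0; -3.2 -29 13 85 0 0; -3.2 -31 14 92 0 0; -3.2 -31.9 14.6 96 0 0; -3.2 -31.9 14.6 97 0 0; -3.2 -31.9 14.6 97 0 0; -3.2 -31.9 14.6 97 0 0'
python3 -m creep '0 0 0 0 0 -2; 0 0 0 0 0 -6; 0 0 0 0 0 -12; 0 0 0 0 0 -19; 0 0 0 0 0 -26; 0 0 0 0 0 -33; 0 0 0 0 0 -38; 0 0 0 0 0 -41; 0 0 0 0 0 -43; 0 0 0 0 0 -43; 0 0 0 0 0 -43'
python3 - <<'E'
from m import *
F=[]
for i in range(14):
    s=read_state();F.append(s['ft_force'][2]);save('wrist','b_tilt.png') if i==0 else (save('scene','b_tilt_s.png') if i==1 else grab_frame('top'))
print(s['t'],s['eef_pos'],s['joints'],s['width'],np.degrees(np.arccos(-Rt()[2,0])),np.mean(F),np.std(F),s['joint_efforts'])
E
```

```text
t: 26.3
eef_pos: [0.4807, -0.0753, 0.3]
ee_rot: [0.421, 0.568, 0.421, -0.568]
ft_force: [0.4, -0.3, -2.2]
width: 0.0567
t: 27.68
eef_pos: [0.4811, -0.0757, 0.3001]
ee_rot: [-0.184, -0.375, -0.6, 0.683]
ft_force: [-0.1, -0.3, -3.2]
width: 0.0566
28.325 [ 0.4809 -0.0758  0.2998] [-0.2993  0.3686  1.4492 -0.0024  2.0743 -0.0033] 0.05673528956379468 43.00068854207518 -3.376596036860969 0.4729629733228791 [  0.0028 -44.9731 -28.9534  -0.0071   3.1748  -0.0016]
```

View pics/b_tilt.png

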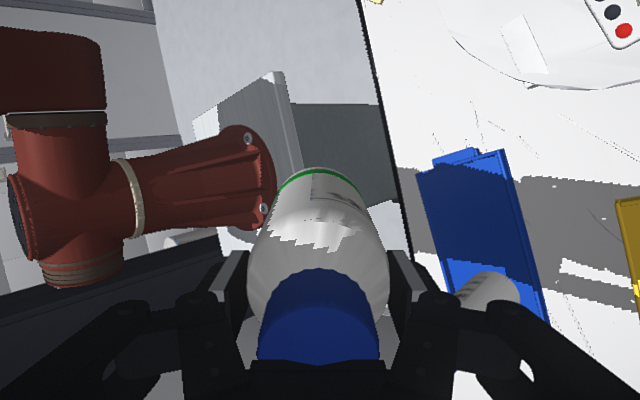

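View pics/b_tilt_s.png

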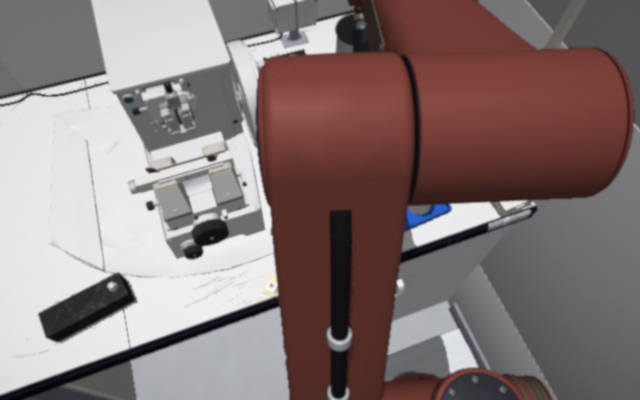

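```bash
python3 -m creep '0 0 0 0 0 0; 0 0 0 0 0 0; 0 0 0 0 0 0; 0 0 0 0 0 0; 0 0 0 0 0 0; 0 0 0 0 0 0; 0 0 0 0 0 2; 0 0 0 0 0 6; 0 0 0 0 0 12; 0 0 0 0 0 19; 0 0 0 0 0 26; 0 0 0 0 0 33; 0 0 0 0 0 38; 0 0 0 0 0 41; 0 0 0 0 0 43; 0 0 0 0 0 43; 0 0 0 0 0 43; 0 0 0 0 0 43'
python3 - <<'E'
from m import *
F=[]
for i in range(6):
    s=read_state();F.append(s['ft_force'][2]);print(s['joint_efforts'][1:3]); grab_frame('top')
print(s['t'],s['eef_pos'],s['joints'],np.mean(F),F)
print(plan((.6132,-.1164,.2299),-17))
E
```

```text
t: 30.62
eef_pos: [0.4811, -0.0759, 0.2996]
ee_rot: [-0.42, -0.568, -0.421, 0.569]
ft_force: [-0.4, 0.1, -2.7]
width: 0.057
[-27.3994 -33.1609]
[-27.3481 -33.1773]
[-27.3025 -33.1858]
[-27.2622 -33.1896]
[-27.2298 -33.1901]
[-27.2045 -33.1891]
30.875 [ 0.481  -0.0758  0.2996] [-0.3006 -0.1348  1.8494 -0.      1.4276 -0.0043] -3.0291246500715694 [np.float64(-2.668913541882481), np.float64(-2.4943293798248787), np.float64(-3.3852509853083896), np.float64(-3.444154166048609), np.float64(-2.9109443420757684), np.float64(-3.2711554852892886)]
[ 6.9708 13.8344  0.021   0.0242  0.001   0.0239]
```

```bash
python3 -m creep '0.5 1 0 0 0 0; 1.5 3 0 0 0 0; 3 6 0 0 0 0; 4.7 9 0 0 0 0; 6 11.8 0 0 0 0; 6.8 13.4 0 0 0 0; 7 13.8 0 0 0 0; 7 13.8 0 0 0 0; 7 13.8 0 0 0 0; 7 13.8 0 0 0 0; 7 13.8 0 0 0 0; 7 13.8 0 0 0 0; 7 13.8 0 0 0 0; 7 13.8 0 0 0 0; 7 13.8 0 0 0 0'
python3 - <<'E'
from m import *
F=[]
for i in range(18):
    s=read_state();F.append(s['ft_force'][2]);
    if i%3==0: print(s['joint_efforts'][1:3],s['joints'][1:3])
    grab_frame('top')
print(s['t'],s['eef_pos'],s['joints'],s['moment'],np.mean(F),np.std(F))
s=read_state();t=s['joint_efforts']
print('m2',(-39.6862-t[1])/9.81/.6202,'m3',(-30.3843-t[2])/9.81/.5226)
E
```

```text
t: 32.8
eef_pos: [0.6129, -0.1161, 0.2297]
ee_rot: [-0.421, -0.568, -0.421, 0.568]
ft_force: [0.0, 0.5, -2.9]
width: 0.0569
[-41.4425 -31.9283] [0.2157 1.6179]
[-41.426  -31.9245] [0.2156 1.6179]
[-41.4179 -31.9236] [0.2156 1.6178]
[-41.4156 -31.9239] [0.2156 1.6178]
[-41.4156 -31.9248] [0.2156 1.6179]
[-41.4176 -31.9248] [0.2156 1.6179]
33.65 [ 0.6129 -0.116   0.2298] [-0.2996  0.2156  1.6178 -0.      1.3082 -0.0034] [ 0.0431 -0.0236  0.0222] -2.783110064461799 0.5096073164797237
m2 0.28477457686344526 m3 0.3005906129182177
```

```bash
python3 - <<'E'
from m import *
print(plan((.617,-.167,.2298),-17),plan((.617,-.167,.0925),-17))
p,d=save('wrist','yw.png');c=calibration('wrist')
hsv=cv2.cvtColor(p,cv2.COLOR_RGB2HSV)
yel=(abs(hsv[...,0].astype(int)-24)<8)&(hsv[...,1]>150)&(hsv[...,2]>100)
X=cloud(c,d);Q=X[yel&(d>0)&(X[...,2]<.03)];Q=Q[np.hypot(Q[:,0]-.62,Q[:,1]+.217)<.16];print(len(Q),cv2.minAreaRect(Q[:,:2].astype(np.float32)))
E
```

```text
[ 0.0017  1.8782  4.7544  0.0287  0.0002 -0.0029] [13.7317  1.8775  4.7544  0.0287  0.0002 -0.0029]
2262 ((0.6413669586181641, -0.21289658546447754), (0.0974314957857132, 0.24285249412059784), 13.829246520996094)
```

View pics/yw.png

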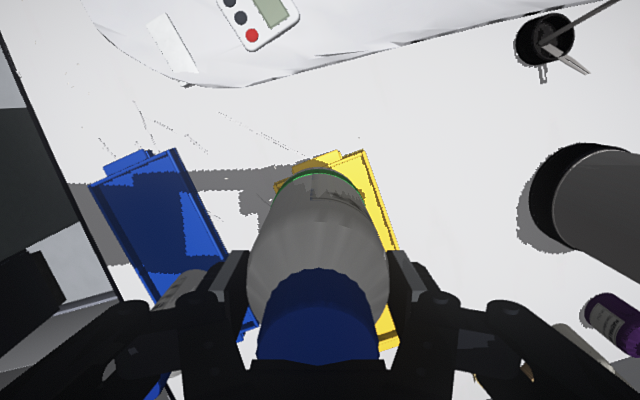

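```bash
python3 -m creep '0 0.5 1 0 0 0; 0.5 1.2 3 0 0 0; 2 1.8 4.5 0 0 0; 4.5 1.9 4.8 0 0 0; 7.5 1.9 4.8 0 0 0; 9.8 1.9 4.8 0 0 0; 11 1.9 4.8 0 0 0; 11.3 1.9 4.8 0 0 0; 11.3 1.9 4.8 0 0 0'
python3 - <<'E'
from m import *
s=read_state();p,d=save('wrist','yw2.png');print(s['t'],s['eef_pos'],s['ft_force'])
c=calibration('wrist')
hsv=cv2.cvtColor(p,cv2.COLOR_RGB2HSV)
yel=(abs(hsv[...,0].astype(int)-24)<8)&(hsv[...,1]>150)&(hsv[...,2]>60)
X=cloud(c,d);Q=X[yel&(d>0)&(X[...,2]<.03)];Q=Q[np.hypot(Q[:,0]-.62,Q[:,1]+.217)<.16];print(len(Q),Q.min(0),Q.max(0))
for y0 in np.arange(-.19,-.1,.02):
    q=Q[abs(Q[:,1]-y0)<.005]
    if len(q): print(y0,q[:,0].min(),q[:,0].max())
E
```

```text
t: 34.88
eef_pos: [0.6176, -0.168, 0.1173]
ee_rot: [0.421, 0.569, 0.42, -0.568]
ft_force: [-0.9, -0.5, -2.5]
width: 0.0569
34.875 [ 0.6176 -0.168   0.1173] [-0.8588 -0.536  -2.5268]
10320 [ 0.5676 -0.3242  0.0028] [ 0.6749 -0.0959  0.0216]
-0.19 0.6524868889148706 0.6725530358044688
-0.17 0.5717615714273957 0.6712912209212715
-0.15000000000000002 0.5701650991507355 0.6693505609172842
-0.13000000000000003 0.568708227683259 0.6679960618681843
-0.11000000000000004 0.5675519439741749 0.6665903499162841
```

View pics/yw2.png

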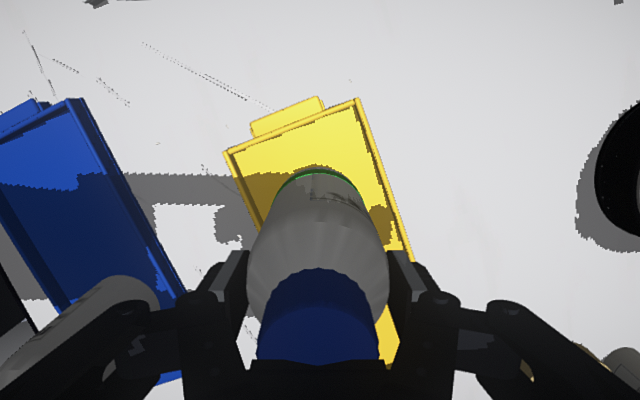

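```bash
python3 -m creep '0.5 0.2 0 0 0 0; 1.1 0.3 0 0 0 0; 1.6 0.3 0 0 0 0; 1.9 0.3 0 0 0 0; 2.1 0.3 0 0 0 0; 2.25 0.3 0 0 0 0; 2.35 0.3 0 0 0 0; 2.4 0.3 0 0 0 0; 2.45 0.3 0 0 0 0; 2.45 0.3 0 0 0 0'
```

```text
t: 36.17
eef_pos: [0.6201, -0.1684, 0.0927]
ee_rot: [0.421, 0.568, 0.421, -0.568]
ft_force: [-0.3, 0.2, -0.8]
width: 0.0567
```

```bash
python3 -m creep '0.05 0 0 0 0 0; 0.05 0 0 0 0 0'; python3 -m creep '0 0 0 0 0 0; 0 0 0 0 0 0; 0 0 0 0 0 0; 0 0 0 0 0 0' 1
python3 - <<'E'
from m import *
s=read_state();save('wrist','yrel.png');print(s['t'],s['ft_force'])
print(plan((.6129,-.1160,.2298),-17))
E
```

```text
t: 36.42
eef_pos: [0.6201, -0.1684, 0.0926]
ee_rot: [0.421, 0.568, 0.421, -0.568]
ft_force: [-1.6, 1.1, 2.1]
width: 0.0566
t: 36.92
eef_pos: [0.62, -0.1684, 0.0918]
ee_rot: [0.421, 0.568, 0.421, -0.568]
ft_force: [-0.8, 0.5, 0.3]
width: 0.0856
36.925 [-0.7837  0.5465  0.2807]
[-13.8066  -2.2043  -4.8065   0.0266   0.0019  -0.0056]
```

View pics/yrel.png

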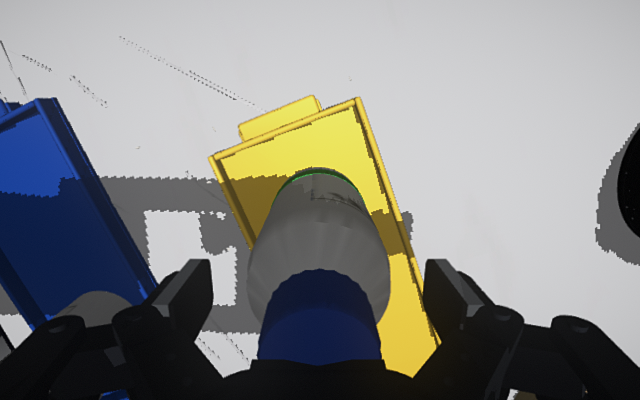

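```bash
python3 -m creep '-0.7 0 0 0 0 0; -2.5 0 0 0 0 0; -5.5 0 0 0 0 0; -9 0 0 0 0 0; -12 -0.5 -1 0 0 0; -13.4 -1.3 -3 0 0 0; -13.8 -2 -4.4 0 0 0; -13.8 -2.2 -4.8 0 0 0; -13.8 -2.2 -4.8 0 0 0; -13.8 -2.2 -4.8 0 0 0; -13.8 -2.2 -4.8 0 0 0; -13.8 -2.2 -4.8 0 0 0; -13.8 -2.2 -4.8 0 0 0; -13.8 -2.2 -4.8 0 0 0'
python3 - <<'E'
from m import *
F=[]
for i in range(14):
    s=read_state();F.append(s['ft_force'][2])
    if i%3==0: print(s['joint_efforts'][1:3],s['joints'][1:3])
    save('wrist','yafter.png') if i==0 else (save('scene','yafter_s.png') if i==1 else grab_frame('top'))
s=read_state();t=s['joint_efforts'];print(s['t'],s['eef_pos'],s['joints'],np.mean(F),np.std(F))
print('m2',(41.4166+t[1])/9.81/.6199,'m3',(31.9245+t[2])/9.81/.5226)
E
```

```text
t: 38.72
eef_pos: [0.6129, -0.1162, 0.2299]
ee_rot: [0.421, 0.568, 0.421, -0.568]
ft_force: [-0.0, -0.1, 0.6]
width: 0.0855
[-39.5554 -30.3759] [0.2155 1.6178]
[-39.5773 -30.3881] [0.2155 1.6178]
[-39.5896 -30.3907] [0.2155 1.6179]
[-39.5955 -30.3899] [0.2155 1.6179]
[-39.5968 -30.3882] [0.2155 1.6179]
39.425 [ 0.6129 -0.116   0.2298] [-0.2996  0.2156  1.6179 -0.      1.3082 -0.0033] -0.13310354049487824 0.5819948025490138
m2 0.2995395951918458 m3 0.2997383617940963
```

View pics/yafter_s.png

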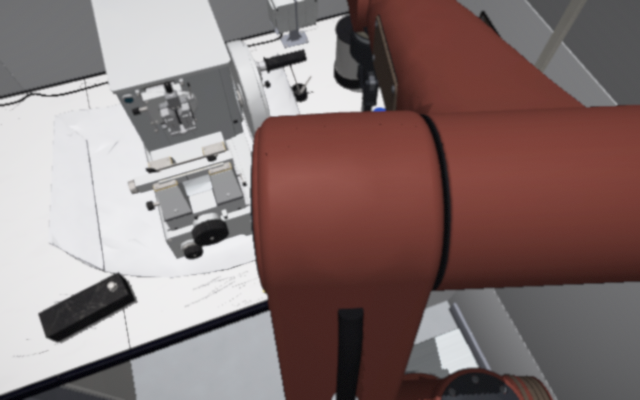

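```bash
python3 - <<'E'
from m import *
F=[];E=[];P=[]
for i in range(12):
    s=read_state();F.append(s['ft_force'][2]);E.append(s['joint_efforts'][1:3]);P.append(s['eef_pos'])
    save('top','fin_t.png') if i==0 else grab_frame('top')
E=np.array(E);print(E);print(np.mean(F),np.mean(P,0),s['t'],s['joints'])
p,d=cv2.imread('pics/yafter.png'),0
E
```

```text
[[-39.595  -30.3878]
 [-39.5958 -30.3873]
 [-39.5948 -30.3874]
 [-39.5947 -30.3877]
 [-39.595  -30.3871]
 [-39.5949 -30.3871]
 [-39.5949 -30.3874]
 [-39.594  -30.3871]
 [-39.5932 -30.3872]
 [-39.593  -30.3874]
 [-39.5928 -30.3874]
 [-39.5943 -30.3871]]
0.12773929856770164 [ 0.6129 -0.1161  0.2298] 39.975 [-0.2996  0.2155  1.6179  0.      1.3082 -0.0034]
```

View pics/yafter.png

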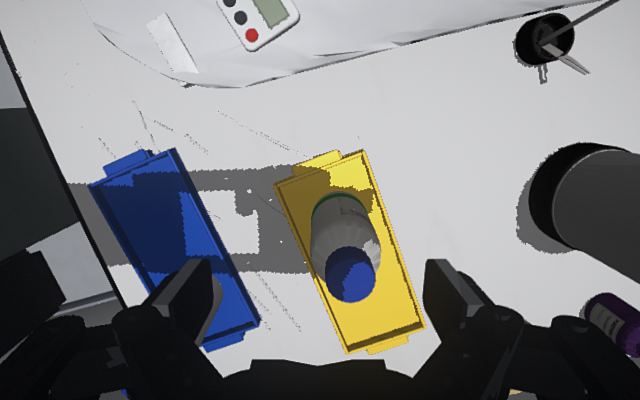

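The weight sits right at 300 g and my readings straddle it. There is time left, so I will re-lift and weigh in the identical pose with full settling.

```bash
python3 -m creep '0 0.7 1.5 0 0 0; 0 1.6 3.5 0 0 0; 1 2.1 4.6 0 0 0; 3.5 2.2 4.8 0 0 0; 7 2.2 4.8 0 0 0; 10.3 2.2 4.8 0 0 0; 12.5 2.2 4.8 0 0 0; 13.4 2.2 4.8 0 0 0; 13.7 2.2 4.8 0 0 0; 13.7 2.2 4.8 0 0 0' 1 70
python3 -c "
from m import *
s=read_state();print(s['t'],s['eef_pos'],s['ft_force']);save('wrist','rg.png')"
```

```text
t: 41.28
eef_pos: [0.6209, -0.1687, 0.094]
ee_rot: [0.421, 0.569, 0.42, -0.568]
ft_force: [-0.6, 0.6, 0.6]
width: 0.0851
41.275 [ 0.6209 -0.1687  0.094 ] [-0.5537  0.5509  0.6355]
```

View pics/rg.png

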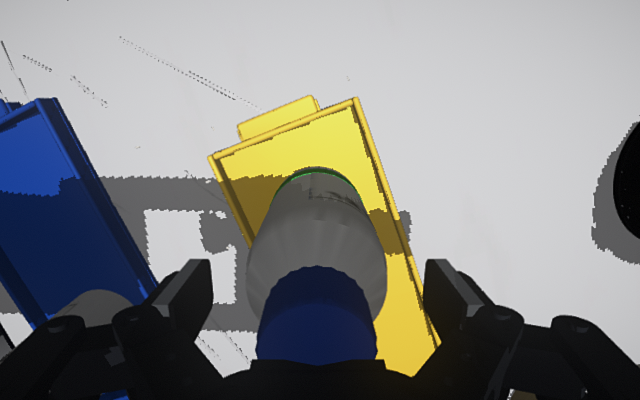

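```bash
python3 -m creep '0 0 0 0 0 0; 0 0 0 0 0 0; 0 0 0 0 0 0; 0 0 0 0 0 0; 0 0 0 0 0 0' 0 70
python3 -m creep '-0.7 0 0 0 0 0; -2.5 0 0 0 0 0; -5.5 0 0 0 0 0; -9 0 0 0 0 0; -12 -0.5 -1 0 0 0; -13.3 -1.3 -3 0 0 0; -13.7 -2 -4.4 0 0 0; -13.7 -2.2 -4.8 0 0 0; -13.7 -2.2 -4.8 0 0 0; -13.7 -2.2 -4.8 0 0 0; -13.7 -2.2 -4.8 0 0 0; -13.7 -2.2 -4.8 0 0 0; -13.7 -2.2 -4.8 0 0 0; -13.7 -2.2 -4.8 0 0 0; -13.7 -2.2 -4.8 0 0 0; -13.7 -2.2 -4.8 0 0 0; -13.7 -2.2 -4.8 0 0 0'
python3 - <<'E'
from m import *
F=[];E=[];P=[]
for i in range(14):
    s=read_state();F.append(s['ft_force'][2]);E.append(s['joint_efforts'][1:3]);P.append(s['eef_pos'])
    save('wrist','rw.png') if i==0 else grab_frame('top')
E=np.array(E);print(E[::2],E[-1]);print(np.mean(F),np.mean(P,0),s['t'],s['joints'],s['width'])
e=E[-6:].mean(0)
print('m2',(-39.594-e[0])/9.81/.620,'m3',(-30.3873-e[1])/9.81/.5225)
E
```

```text
t: 41.95
eef_pos: [0.621, -0.1687, 0.0942]
ee_rot: [0.421, 0.569, 0.42, -0.568]
ft_force: [-0.8, 0.4, 5.8]
width: 0.0565
t: 44.08
eef_pos: [0.6129, -0.116, 0.2298]
ee_rot: [0.421, 0.568, 0.421, -0.568]
ft_force: [0.4, -0.2, -2.2]
width: 0.0564
[[-41.4179 -31.9277]
 [-41.42   -31.9262]
 [-41.4205 -31.9257]
 [-41.4203 -31.9249]
 [-41.4176 -31.9249]
 [-41.419  -31.9242]
 [-41.4173 -31.9249]] [-41.4178 -31.9249]
-3.0515568648910794 [ 0.6129 -0.116   0.2298] 44.725 [-0.2996  0.2156  1.6179  0.      1.3082 -0.0033] 0.0565309784917814
m2 0.29994114944815736 m3 0.29993389877157767
```

```bash
python3 -m creep '0 0.6 1.2 0 0 0; 0.5 1.4 3.2 0 0 0; 2 2 4.6 0 0 0; 5 2.2 4.8 0 0 0; 8.3 2.2 4.8 0 0 0; 10.8 2.2 4.8 0 0 0; 12.2 2.2 4.8 0 0 0; 12.9 2.2 4.8 0 0 0; 13.2 2.2 4.8 0 0 0; 13.35 2.2 4.8 0 0 0; 13.45 2.2 4.8 0 0 0; 13.5 2.2 4.8 0 0 0; 13.55 2.2 4.8 0 0 0; 13.6 2.2 4.8 0 0 0; 13.6 2.2 4.8 0 0 0'
```

```text
t: 46.65
eef_pos: [0.6201, -0.1684, 0.0943]
ee_rot: [0.421, 0.568, 0.421, -0.568]
ft_force: [-0.9, -0.1, -0.3]
width: 0.0567
```

Contact (force fell from -3 to about -0.3 N). Release, rise straight up, and back off.

```bash
python3 -m creep '0.05 0 0 0 0 0; 0.05 0 0 0 0 0'; python3 -m creep '0 0 0 0 0 0; 0 0 0 0 0 0; 0 0 0 0 0 0; 0 0 0 0 0 0' 1
python3 -m creep '-0.7 0 0 0 0 0; -2.5 0 0 0 0 0; -5.5 0 0 0 0 0; -9 0 0 0 0 0; -12 0 -1 0 0 0; -15 0 -4 0 0 0; -17 0 -8 0 0 0; -18 0 -12 0 0 0; -18 0 -15 0 0 0; -18 0 -16 0 0 0; -18 0 -16 0 0 0'
python3 - <<'E'
from m import *
s=read_state();print(s['t'],s['eef_pos'],s['ft_force'],s['width'])
save('wrist','end_w.png');p,d=save('top','end_t.png');save('scene','end_s.png')
E
```

```text
t: 46.9
eef_pos: [0.6201, -0.1684, 0.0943]
ee_rot: [0.421, 0.568, 0.421, -0.568]
ft_force: [-2.7, 0.7, 4.5]
width: 0.057
t: 47.4
eef_pos: [0.62, -0.1684, 0.0932]
ee_rot: [0.421, 0.568, 0.421, -0.568]
ft_force: [0.1, -0.6, 0.3]
width: 0.0852
t: 48.78
eef_pos: [0.6666, -0.0153, 0.2739]
ee_rot: [-0.421, -0.568, -0.421, 0.568]
ft_force: [-0.7, 0.1, -0.2]
width: 0.0854
48.775 [ 0.6666 -0.0153  0.2739] [-0.6701  0.1025 -0.2207] 0.08544893960039157
```

View pics/end_w.png

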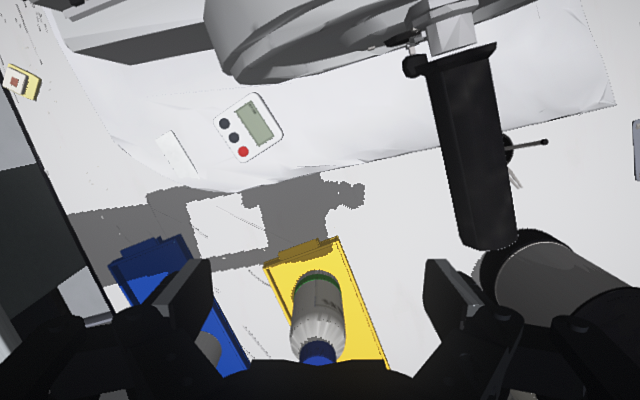

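View pics/end_t.png

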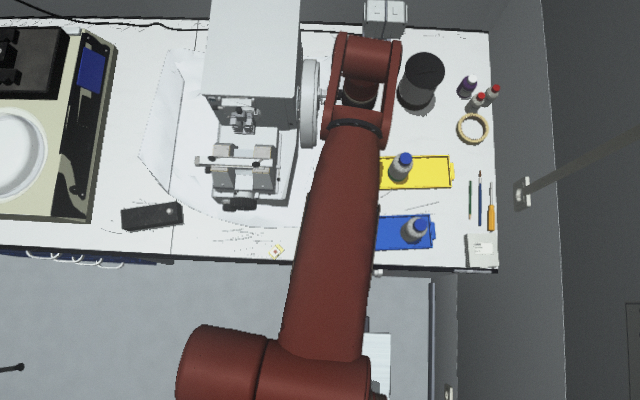

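```bash
python3 -c "
from rig import *
print(read_state()['t']);print(sign_off())"
```

```text
48.925
the job is handed in; nothing more can be done
None
```

I finished both bottles in the order asked and handed the job in at 48.9 s. The banded bottle's tray is a close call: it weighed about 299.9 g against the 300 g limit.

**Plain bottle:** I lifted it, held it at 43.0° for well over a second and brought it upright. It weighed about 335 to 355 g, so it counts as full and stands in the blue tray. Those weights come from the averaged wrist force and a rougher joint-torque check.

**Green-banded bottle:** I gave it the same 43.0° tip and brought it upright.
- **Weight:** comparing joint torques with and without the bottle, in the same pose, gave 299.9 g on both joints. The averaged wrist force gave about 300 g ± 10 g.
- **Tray:** since it did not come out over 300 g, I put it in the yellow refill tray. The torque readings cannot really separate 299.9 g from 300 g.
- **Extra lift:** I set it down in the yellow tray once, lifted it again without tipping to repeat the weighing, and put it back there.

**Last checks:** the final pictures show both bottles standing upright in their trays. The timer, slide mailer and cassette look undisturbed, and the gripper is open, clear and reading about zero force. The scene camera could not see the bottles during the tips. The 43° is therefore the tool's measured angle, and the wrist pictures showed the bottles had not slipped in the grip.

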